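Sort the pattern weights with loose ballast from the sound ones

TASK

Tilt each of the three sealed pattern weights at the front of the table to and fro and feel whether the ballast shifts inside. Stand the ones with loose ballast, felt sole down, on the floor of the grey repair tray, and seat each sound one, felt sole down, in a well of the plywood rack. Set them down, do not drop them, and leave the weight on the pattern card where it is.

Things in the scene. Friction and masses are not known exactly. Their poses are not given: they have to be found in the camera images.
- weight_1: round sealed pattern weight: grey metal cup with a dark band, pressed cap, felt sole; 66 mm diameter (64 to 67 between fingers), 50 mm high, about 0.65 kg; origin at the centre of the sole, z up through the cap. All look alike. Inside is an unseen 0.5 kg ballast slug: bonded fast in a sound weight (its centre of mass up to 6 mm off the axis), free to slide in a loose one.
- weight_2: same kind as weight_1, sound or loose like any of them (one or two of the three are loose). A loose slug slides sideways, up to 14 mm either way from the axis; it starts beyond about 12 degrees of tilt, runs to the low side within half a second at 30 degrees, and stays there when the weight is levelled gently.
- weight_3: same kind as weight_1, sound or loose like any of them. How it feels: hold the weight level, after tilting it one way and again after tilting it the other way. Between the two the moment at the wrist changes by about 0.13 N m if the slug is loose, by nearly nothing if it is sound (let the reading settle for 0.2 s, then average a third of a second).
- weight_in_use: a fourth weight of the same kind, standing on a pale card pattern at the back of the table; it is in use and stays there; origin at the centre of its sole.
- rack: plywood board with three round wells in a row for the weights, fixed, 100 x 282 x 16 mm (x, y, z); origin at the centre of its underside, the row runs along its y axis. Each well is 74 mm across and 7 mm deep (its floor is 9 mm above the table), 92 mm from well to well; all three are empty.
- rack_hole0 (a point): centre of the mouth of the well at the rack's -y end, level with the board's top (16 mm).
- rack_hole1 (a point): the same for the middle well.
- rack_hole2 (a point): the same for the well at the +y end.
- tray: low open tray of grey sheet metal for repairs, empty, fixed, 150 x 220 mm (x, y) outside, 29 mm high over its rolled rim; walls and floor 4 mm thick (rim 6 mm), so its floor is 4 mm above the table; origin at the centre of its underside. It has room for two weights side by side along y. A tall sewing machine stands to its left; swing in over it or keep clear of it.

How it is judged:
By the outcome, as a careful person would: the job done as asked, in the order asked, and still so for the second after the job is handed in, with the robot touching nothing.
It also fails if it takes over 72 s, if anything falls off the work surface, if the arm or the gripper's body presses on something with over 40 N, if the wrist force passes 120 N, or if a joint passes its speed limit or range.

ROBOT

A 6-joint arm with a two-finger parallel gripper is mounted at the origin on a cart in front of the work surface, level with it; the furniture and walls round the work are solid. World frame = base frame: x ahead of the robot, y to its left, z up, the work surface at z = 0. Lengths are in m, angles in rad, forces in N, time in s.
With the tool pointing down it reaches from about 0.3 to 0.85 m from the base axis. Payload 4.2 kg.
Tool frame: the origin (TCP) lies midway between the tips of the shut fingers; the grasp point (between the pads) lies robot.grip_point_offset behind it (robot.grip_point_offset is the distance from the TCP to the grasp point, in m); z points along the fingers, y is the line along which they close (so a half turn about z gives the same grasp; the last joint's range is limited). The gripper opens to 91 mm and grips with 3 to 60 N. Pads are 32 mm wide; open, the fingers measure 118 mm over their backs; the gripper's body (76 mm by 178 mm) begins 60 mm behind the grasp point.
Start: joints at [-1.221, 0.32, 1.565, -0, 1.257, -0.02], TCP at [0.208, -0.536, 0.214] pointing down, gripper open.
Joint ranges: [-3.11, 3.11], [-0.84, 2.01], [0.21, 2.61], [-1.34, 4.49], [0.05, 2.63], [-2.56, 2.56]. Speed limits (rad/s): [2.57, 2.57, 3.14, 3.14, 3.14, 3.14].

INTERFACE

Orientations are given as [roll, pitch, yaw] about the fixed x, y, z axes, in that order (R = Rz(yaw) Ry(pitch) Rx(roll)).
In Python, from plant import robot gives the robot as it stands.
- The arm moves only by the shell command python3 shift.py 'ROWS' [OPENING]. ROWS is a JSON list of rows, 1 to 12 of them, each of 6 numbers: dx, dy, dz in m, then a rotation vector rx, ry, rz in rad; each row is the pose to reach, as a shift and turn from the pose commanded when the command began, along the tool's axes at that moment; what a row does not reach only later rows make up. A row lasts 1/8 s, in which the tool goes at most 0.0625 m and 0.188 rad, less where a joint would pass 70% of its speed; a pose out of reach is approached as far as the arm can. OPENING is the finger opening in m, set as the command begins (- or left out keeps the last). The fingers move at their own pace and stop on an object; the grip force is fixed at half the most. Time passes only in rows, so rows that do not move let the fingers close. It prints the time, the measured TCP pose, the force, the opening and the grip force at its end.
- robot.sense(): the state, without advancing time (a new reading comes with each control period).
- robot.camera(name): name is "side" or "top" or "wrist"; returns the picture (400x640x3 uint8, red, green, blue); there is no depth.
- robot.camera_params(name): a dict with "fx", "fy", "cx", "cy" (pixels), "R" (3x3) and "t" (3): a world point X has camera coordinates R X + t. Camera axes: x right, y down, z forward; pixel columns grow to the right and rows downward; lengths in m; the calibration is good to about 2 mm. A picture is of the moment at which its call begins: read the wrist's pose just before it. camera_params takes no time and is no camera call; for the wrist camera it gives the pose at the moment of the call.
- robot.hand_in(): hands the job in; it is judged then, once.
The state is a dict: "clock": time; "joint_pos": joint angles; "joint_vel": joint speeds; "joint_torque": joint torques, N m; "eef_pos": TCP position; "tool_rot": TCP orientation; "contact_force": force on the tool from outside, world axes, zero at the start; "wrist_torque": the same for the moment, N m; "grip_width": finger opening in m; "finger_force": force on a finger pad.
Only numpy, scipy, OpenCV 4.12 (cv2) and the standard library are available. Lean on these libraries where they do the work, as an engineer would, in place of code of your own. Each camera call takes 0.05 s, during which the arm holds its last target. There are 200 camera calls.

## Working session

There is one attempt and no reset: what is moved stays moved. The work goes in short steps, Python scripts to look and compute and a shell command to move; the robot and the scene stay as the last step left them, time stands still between calls to the robot, and variables do not carry over. Pictures are saved under pics/ and viewed, at most 10 in all, crops included, and the job is handed in when it is done.

```bash
ls; mkdir -p pics
python3 - <<'E'
from plant import robot
import cv2
for n in ("side","top"):
    cv2.imwrite(f"pics/{n}0.png",robot.camera(n)[:,:,::-1])
    print(n,robot.camera_params(n))
s=robot.sense();print(s);print(robot.grip_point_offset)
E
```

```text
pics
plant.py
shift.py
side {'fx': 452.98607102659344, 'fy': 452.98607102659344, 'cx': 317.87477995712675, 'cy': 187.44503627094969, 'R': array([[-0.95934716, -0.2818689 ,  0.01424635],
       [-0.19117013,  0.61185969, -0.76751658],
       [ 0.20762228, -0.73903833, -0.64087077]]), 't': array([0.58008837, 0.12937339, 1.20969275])}
top {'fx': 463.3633806860289, 'fy': 463.3633806860289, 'cx': 323.16636568652376, 'cy': 195.27180720629562, 'R': array([[ 0.00425216, -0.99993594, -0.01048948],
       [-0.98834006, -0.00260582, -0.15224036],
       [ 0.15220328,  0.01101452, -0.98828783]]), 't': array([0.01399565, 0.59483407, 1.06636486])}
{'clock': 0.1, 'joint_pos': array([-1.22101171e+00,  3.20236356e-01,  1.56555174e+00, -2.27120284e-05,
        1.25741866e+00, -2.00106119e-02]), 'joint_vel': array([ 0.00174741, -0.00066498, -0.00332027,  0.00078434,  0.00017081,
        0.00172232]), 'joint_torque': array([-1.94857653e-04, -4.13331950e+01, -2.32508218e+01,  7.28779868e-02,
        4.21859545e-02, -4.65175879e-05]), 'eef_pos': array([ 0.20765051, -0.53570536,  0.2132016 ]), 'tool_rot': array([-3.13997845e+00, -1.07066962e-05,  3.69802240e-01]), 'contact_force': array([ 0.65320535, -0.30990975, -0.22553195]), 'wrist_torque': array([-0.01483462, -0.03933301,  0.03569902]), 'finger_force': 0.0, 'grip_width': 0.09117872076804844}
0.0188
```
View pics/top0.png

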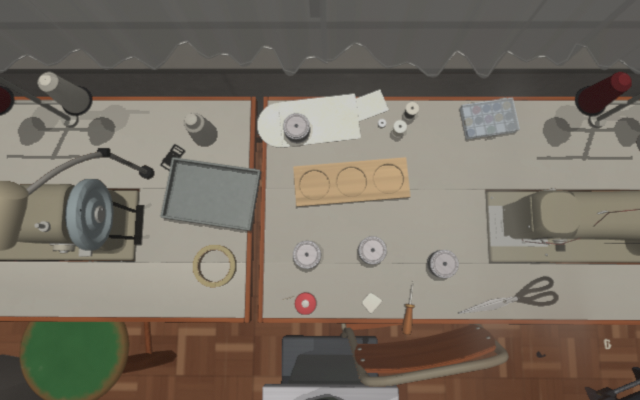

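View pics/side0.png

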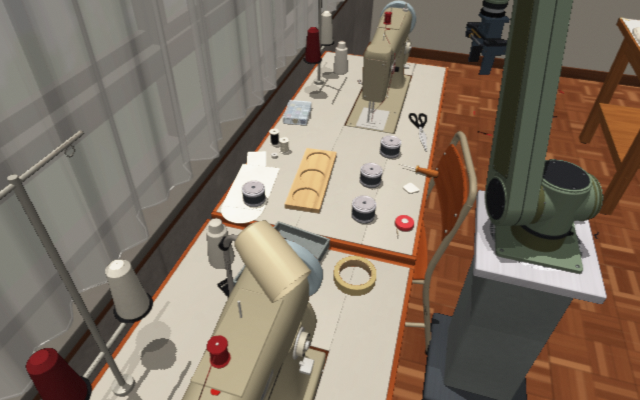

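The top view shows three front weights with caps near (307,254), (372,250) and (443,264). The weight in use is at (296,126), the rack wells at about (314,184), (351,181) and (388,178), and the tray is centred near (211,195). In the side view the front weights are near (364,207), (371,173) and (390,145). I'll enlarge both.

Run:
```python
import cv2
a=cv2.imread("pics/top0.png")[90:290,155:475];cv2.imwrite("pics/topc.png",cv2.resize(a,None,fx=2.5,fy=2.5,interpolation=cv2.INTER_CUBIC))
a=cv2.imread("pics/side0.png")[125:275,235:435];cv2.imwrite("pics/sidec.png",cv2.resize(a,None,fx=4,fy=4,interpolation=cv2.INTER_CUBIC))
```

View pics/topc.png

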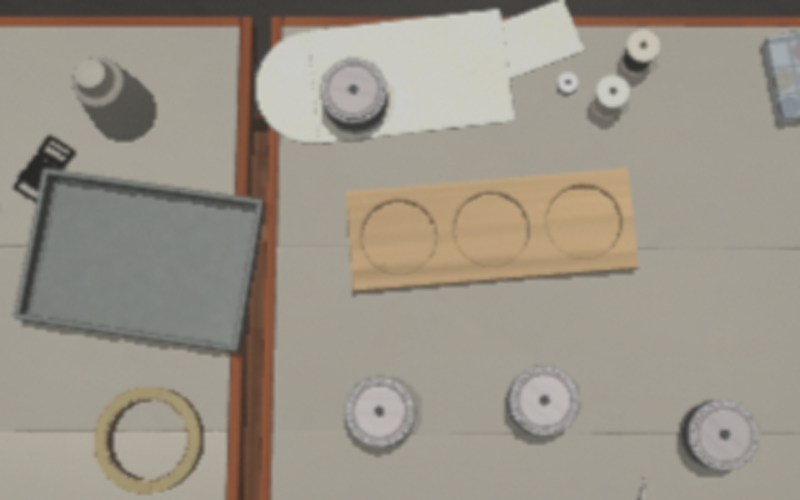

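View pics/sidec.png

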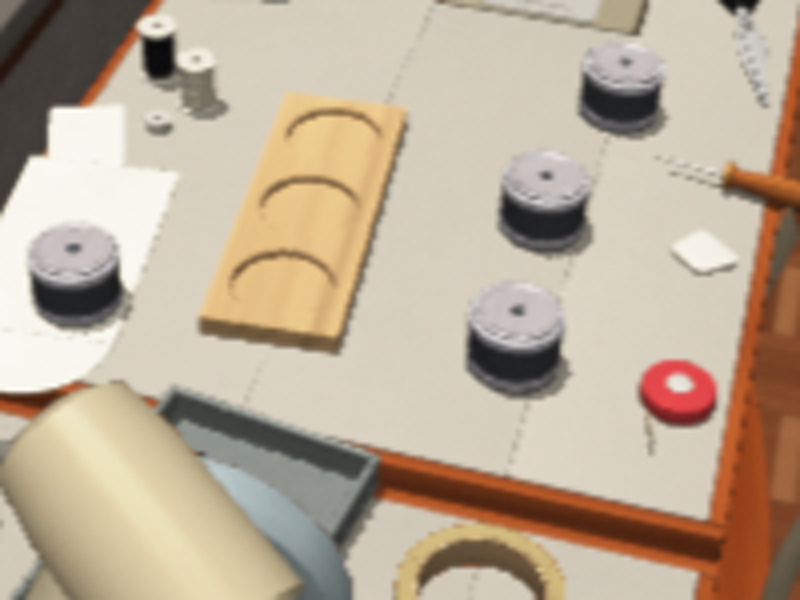

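In the crops:

| Feature | Top crop | Side crop |
|---|---|---|
| Front weights, cap dots | (379,411), (544,400), (724,434) | (517,310), (546,176), (626,62) |
| Weight in use, cap dot | (353,89) | (73,248) |
| Rack wells | (399,237), (491,230), (584,222) | outlines visible, centres not read |
| Tray rim corners | (43,170), (263,201), (236,352), (15,318) | far -y (172,390), near -y (378,460) |

Next I triangulate these points.

```bash
cat > geo.py <<'E'
import numpy as np
from plant import robot
def ray(n,uv,P=None):
    P=P or robot.camera_params(n);R,t=np.array(P["R"]),np.array(P["t"])
    d=R.T@[(uv[0]-P["cx"])/P["fx"],(uv[1]-P["cy"])/P["fy"],1];return -R.T@t,d/np.linalg.norm(d)
def onz(n,uv,z,P=None):
    o,d=ray(n,uv,P);return o+d*(z-o[2])/d[2]
def tri(rays):
    A=sum(np.eye(3)-np.outer(d,d) for o,d in rays);b=sum((np.eye(3)-np.outer(d,d))@o for o,d in rays)
    X=np.linalg.solve(A,b);return X,max(np.linalg.norm(np.cross(X-o,d)) for o,d in rays)
T=lambda p:((p[0]+.5)/2.5-.5+155,(p[1]+.5)/2.5-.5+90)
S=lambda p:((p[0]+.5)/4-.5+235,(p[1]+.5)/4-.5+125)
E
python3 - <<'E'
from geo import *
np.set_printoptions(precision=4,suppress=True)
for n,a,b in [("wL",(379,411),(517,310)),("wM",(544,400),(546,176)),("wR",(724,434),(626,62)),("use",(353,89),(73,248)),
 ("rack TL",(347,190),(202,319)),("TR",(627,169),(289,93)),("BR",(637,267),(407,109)),("BL",(352,290),(338,337)),
 ("tray far-y",(263,201),(172,390)),("near-y",(236,350),(378,460))]:
    print(n,*tri([ray("top",T(a)),ray("side",S(b))]), onz("top",T(a),.05 if n[0] in"wu" else .016 if n in("rack TL","TR","BR","BL") else .029))
for p in[(399,237),(491,230),(584,222)]: print("well",onz("top",T(p),.016))
for p in[(43,170),(263,201),(236,350),(15,318)]: print("tray",onz("top",T(p),.029))
E
```

```text
wL [0.4565 0.0553 0.0465] 0.001971431834358433 [0.4544 0.055  0.05  ]
wM [ 0.4672 -0.1     0.0453] 0.001809119941394011 [ 0.4653 -0.0998  0.05  ]
wR [ 0.4355 -0.2679  0.0463] 0.0010345128678551742 [ 0.4344 -0.2671  0.05  ]
use [0.7702 0.0841 0.0462] 0.001613272508245753 [0.7673 0.0835 0.05  ]
rack TL [0.6745 0.0909 0.011 ] 0.0002600651697886583 [0.6737 0.0906 0.016 ]
TR [ 0.6971 -0.1887  0.0133] 0.0008207506449344877 [ 0.6956 -0.1883  0.016 ]
BR [ 0.5986 -0.1963  0.0131] 0.0013045414587302844 [ 0.5968 -0.1959  0.016 ]
BL [0.5749 0.0846 0.0149] 0.001510648302232774 [0.5732 0.0843 0.016 ]
tray far-y [0.6634 0.1738 0.0209] 0.0021252378161019775 [0.6596 0.1722 0.029 ]
near-y [0.5154 0.196  0.0222] 0.0020194322823979503 [0.5128 0.1946 0.029 ]
well [0.6262 0.0384 0.016 ]
well [ 0.6335 -0.0526  0.016 ]
well [ 0.6418 -0.1446  0.016 ]
tray [0.6905 0.3911 0.029 ]
tray [0.6596 0.1722 0.029 ]
tray [0.5128 0.1946 0.029 ]
tray [0.5432 0.4104 0.029 ]
```

```bash
cat >> geo.py <<'E'
from scipy.spatial.transform import Rotation as Ro
def to(xyz,yaw=np.pi/2):
    "row (tool axes) from the present pose to TCP xyz, tool down, given yaw"
    s=robot.sense();R0=Ro.from_euler("xyz",s["tool_rot"]);R1=Ro.from_euler("xyz",[np.pi,0,yaw])
    return np.round(np.r_[R0.inv().apply(np.array(xyz)-s["eef_pos"]),(R0.inv()*R1).as_rotvec()],4).tolist()
E
python3 -c "
from geo import *
print(to([.435,-.2675,.2]))"
```

```text
[0.3089, -0.1679, 0.0135, -0.0014, -0.001, -1.201]
```

```bash
python3 shift.py '[[0.05,-0.03,0,0,0,-0.15],[0.1,-0.06,0,0,0,-0.32],[0.15,-0.09,0,0,0,-0.5],[0.2,-0.115,0.005,0,0,-0.68],[0.25,-0.14,0.01,0,0,-0.86],[0.29,-0.16,0.0135,0,0,-1.04],[0.309,-0.168,0.0135,-0.001,-0.001,-1.201],[0.309,-0.168,0.0135,-0.001,-0.001,-1.201],[0.309,-0.168,0.0135,-0.001,-0.001,-1.201]]' 0.091
python3 - <<'E'
from geo import *
import cv2
P=robot.camera_params("wrist");print(P)
cv2.imwrite("pics/w0.png",robot.camera("wrist")[:,:,::-1]); print(robot.sense())
E
```

```text
clock: 1.23
eef_pos: [0.4346, -0.2683, 0.2003]
tool_rot: [-3.141, 0.002, 1.568]
contact_force: [-0.2, -0.4, -0.7]
grip_width: 0.0911
finger_force: 0.0
{'fx': 320.62250957002846, 'fy': 320.62250957002846, 'cx': 318.6162483445528, 'cy': 202.89184164444535, 'R': array([[ 9.99996912e-01, -2.48377281e-03, -8.47644909e-05],
       [-2.35933733e-03, -9.59510131e-01,  2.81664238e-01],
       [-7.80922363e-04, -2.81663168e-01, -9.59513028e-01]]), 't': array([-0.43505276, -0.28435831,  0.30347005])}
{'clock': 1.275, 'joint_pos': array([-5.75101082e-01,  2.28083438e-01,  1.72983553e+00, -1.57339663e-03,
        1.18311315e+00, -5.71719316e-01]), 'joint_vel': array([-0.0087636 , -0.00249267, -0.00091486,  0.00164771, -0.00021105,
       -0.00662339]), 'joint_torque': array([ 4.43025576e-01, -3.53158128e+01, -2.24535298e+01,  5.87765942e-02,
        6.79274113e-02,  9.08614194e-03]), 'eef_pos': array([ 0.43447682, -0.26850123,  0.20034837]), 'tool_rot': array([-3.14127536e+00,  1.52832754e-03,  1.56800921e+00]), 'contact_force': array([ 0.02472787,  0.85817856, -0.1221563 ]), 'wrist_torque': array([-0.01105107, -0.127379  , -0.01294774]), 'finger_force': 0.0, 'grip_width': 0.0912710366334382}
```

View pics/w0.png

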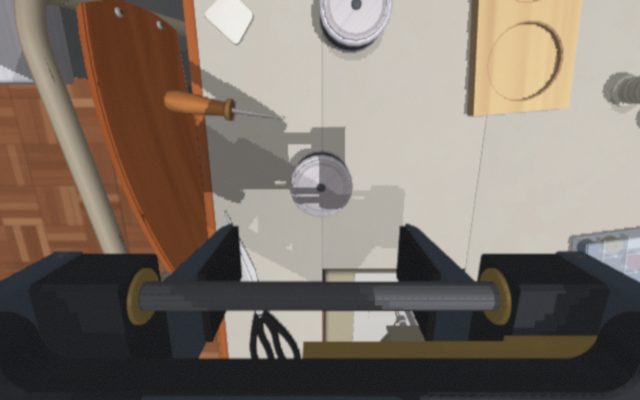

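The wrist view shows the right weight's dot at (321,188), the middle weight's dot at (357,4) and a rack well centred near (525,61). The chair back is on the left.

Run:
```python
from geo import *
np.set_printoptions(precision=4,suppress=True)
r=ray("wrist",(321,188))
print("wR",onz("wrist",(321,188),.05),tri([r,ray("top",T((724,434)))]),tri([r,ray("side",S((626,62)))]))
print("wM",onz("wrist",(357,4),.05),tri([ray("wrist",(357,4)),ray("top",T((544,400)))]),tri([ray("wrist",(357,4)),ray("side",S((546,176)))]))
print("well0",onz("wrist",(525,61),.016), "edge",onz("wrist",(205,180),0))
print("chair",tri([ray("top",(485,328)),ray("side",(462,135))]))
print(to([.435,-.268,.085]),robot.sense()["wrist_torque"])
```

```text
wR [ 0.4368 -0.267   0.05  ] (array([ 0.4368, -0.3056, -0.107 ]), np.float64(0.0011535418428553399)) (array([ 0.4367, -0.268 ,  0.0461]), np.float64(0.00015022189838418516))
wM [ 0.4687 -0.0999  0.05  ] (array([ 0.4669, -0.1   ,  0.0512]), np.float64(0.001698596072723139)) (array([ 0.469 , -0.0989,  0.0461]), np.float64(0.00010443683830684557))
well0 [ 0.6457 -0.1424  0.016 ] edge [ 0.3    -0.2691  0.    ]
chair (array([ 0.2532, -0.3554,  0.0505]), np.float64(0.03529611485723183))
[0.0007, 0.0006, 0.1153, -0.0003, 0.0015, -0.0028] [-0.0111 -0.1274 -0.0129]
```

```bash
python3 shift.py '[[0.001,0.001,0.06,0,0.0015,-0.002],[0.001,0.0015,0.115,0,0.0015,-0.002],[0.001,0.0015,0.155,0,0.0015,-0.002],[0.001,0.0015,0.175,0,0.0015,-0.002],[0.001,0.0015,0.187,0,0.0015,-0.002],[0.001,0.0015,0.187,0,0.0015,-0.002]]'
python3 shift.py '[[0,0,0,0,0,0],[0,0,0,0,0,0],[0,0,0,0,0,0],[0,0,0,0,0,0],[0,0,0,0,0,0]]' 0.05
```

```text
clock: 2.02
eef_pos: [0.4362, -0.2675, 0.0132]
tool_rot: [-3.141, -0.001, 1.571]
contact_force: [0.5, -0.5, 0.3]
grip_width: 0.0913
finger_force: 0.0
clock: 2.65
eef_pos: [0.437, -0.2673, 0.0141]
tool_rot: [3.141, 0.0, 1.573]
contact_force: [-1.5, 0.4, 6.1]
grip_width: 0.0639
finger_force: 30.0
```

```bash
python3 shift.py '[[0,0,-0.015,0,0,0],[0,0,-0.05,0,0,0],[0,0,-0.1,0,0,0],[0,0,-0.14,0,0,0],[0,0,-0.15,0.12,0,0],[0,0,-0.15,0.26,0,0],[0,0,-0.15,0.4,0,0],[0,0,-0.15,0.54,0,0],[0,0,-0.15,0.54,0,0],[0,0,-0.15,0.54,0,0],[0,0,-0.15,0.54,0,0],[0,0,-0.15,0.54,0,0]]'
python3 shift.py '[[0,0,0,0,0,0],[0,0,0,-0.1,0,0],[0,0,0,-0.22,0,0],[0,0,0,-0.34,0,0],[0,0,0,-0.46,0,0],[0,0,0,-0.54,0,0],[0,0,0,-0.54,0,0],[0,0,0,-0.54,0,0],[0,0,0,-0.54,0,0]]'
cat > feel.py <<'E'
from geo import *
M=[]
for i in range(7):
    robot.camera("wrist");s=robot.sense();M.append(np.r_[s["wrist_torque"],s["contact_force"]])
np.set_printoptions(precision=4,suppress=True)
print(s["clock"],np.mean(M,0),np.std(M,0)[:3],s["tool_rot"],s["eef_pos"],s["grip_width"])
E
python3 feel.py
```

```text
clock: 4.15
eef_pos: [0.4362, -0.2672, 0.1644]
tool_rot: [-2.604, 0.0, 1.572]
contact_force: [0.4, 0.1, -6.9]
grip_width: 0.0638
finger_force: 30.0
clock: 5.28
eef_pos: [0.4372, -0.2671, 0.1632]
tool_rot: [-3.141, -0.0, 1.574]
contact_force: [-0.3, -0.4, -6.2]
grip_width: 0.0642
finger_force: 30.0
5.625 [-0.0117 -0.0351 -0.0127  0.0073 -0.2334 -6.3687] [0.0318 0.0299 0.0315] [-3.1415 -0.0003  1.573 ] [ 0.4368 -0.2671  0.1633] 0.06453822787252263
```

```bash
python3 shift.py '[[0,0,0,-0.12,0,0],[0,0,0,-0.26,0,0],[0,0,0,-0.4,0,0],[0,0,0,-0.54,0,0],[0,0,0,-0.54,0,0],[0,0,0,-0.54,0,0],[0,0,0,-0.54,0,0],[0,0,0,-0.54,0,0]]'
python3 shift.py '[[0,0,0,0.1,0,0],[0,0,0,0.22,0,0],[0,0,0,0.34,0,0],[0,0,0,0.46,0,0],[0,0,0,0.54,0,0],[0,0,0,0.54,0,0],[0,0,0,0.54,0,0],[0,0,0,0.54,0,0]]'
python3 feel.py
```

```text
clock: 6.62
eef_pos: [0.4376, -0.2672, 0.1638]
tool_rot: [2.601, 0.001, 1.574]
contact_force: [-0.7, -0.0, -6.9]
grip_width: 0.0644
finger_force: 30.0
clock: 7.62
eef_pos: [0.4361, -0.267, 0.1635]
tool_rot: [3.141, -0.0, 1.572]
contact_force: [-0.8, -0.1, -6.3]
grip_width: 0.0638
finger_force: 30.0
7.975 [ 0.0001 -0.1617 -0.0093 -0.4567 -0.0917 -6.2292] [0.0359 0.0185 0.0203] [ 3.141  -0.      1.5724] [ 0.4366 -0.2672  0.1636] 0.0640560477333386
```

The reading changed by about 0.127 N m, so the right weight is loose and goes in the tray.

```bash
python3 -c "
from geo import *
print(to([.596,.243,.13]))"
python3 shift.py '[[0.02,0.006,0,0,0,0],[0.06,0.02,0,0,0,0],[0.11,0.035,0,0,0,0],[0.165,0.051,0,0,0,0],[0.22,0.069,0,0,0,0],[0.275,0.086,0,0,0,0],[0.33,0.103,0,0,0,0],[0.385,0.12,0,0,0,0],[0.435,0.136,0,0,0,0],[0.475,0.149,0.01,0,0,0],[0.5,0.157,0.02,0,0,0],[0.51,0.16,0.033,0,0,0]]'
python3 shift.py '[[0,0,0,0,0,0],[0,0,0,0,0,0]]'
python3 -c "
from geo import *
print(to([.596,.243,.0177]))"
```

```text
[0.5099, 0.1602, 0.0337, 0.0006, -0.0, 0.0016]
clock: 9.48
eef_pos: [0.596, 0.244, 0.1296]
tool_rot: [3.141, 0.0, 1.574]
contact_force: [-0.1, -0.7, -5.9]
grip_width: 0.0639
finger_force: 30.0
clock: 9.72
eef_pos: [0.5955, 0.2417, 0.1307]
tool_rot: [-3.141, 0.001, 1.572]
contact_force: [0.0, -0.3, -7.3]
grip_width: 0.0641
finger_force: 30.0
[0.0014, 0.0005, 0.113, -0.0002, 0.0008, 0.0009]
```

```bash
python3 shift.py '[[0,0,0.03,0,0,0],[0,0,0.07,0,0,0],[0,0,0.092,0,0,0],[0,0,0.102,0,0,0],[0,0,0.107,0,0,0],[0,0,0.11,0,0,0],[0,0,0.111,0,0,0],[0,0,0.111,0,0,0]]'
```

```text
clock: 10.72
eef_pos: [0.596, 0.2434, 0.0201]
tool_rot: [3.14, -0.0, 1.573]
contact_force: [-0.8, 0.4, -5.7]
grip_width: 0.0642
finger_force: 30.0
```

Not yet in contact, because the weight still hangs from the gripper. I'll go down in small steps.

```bash
python3 shift.py '[[0,0,0.0007,0,0,0],[0,0,0.0014,0,0,0],[0,0,0.002,0,0,0],[0,0,0.002,0,0,0]]'
python3 -c "
from geo import *
print(robot.sense()['contact_force'],robot.sense()['eef_pos'])"
```

```text
clock: 11.22
eef_pos: [0.5959, 0.2434, 0.0185]
tool_rot: [3.141, -0.0, 1.573]
contact_force: [-2.7, -0.2, 2.7]
grip_width: 0.0641
finger_force: 30.0
[-2.67997925 -0.15946926  2.71928604] [0.59589162 0.24338134 0.01851509]
```

```bash
python3 shift.py '[[0,0,0,0,0,0],[0,0,0,0,0,0],[0,0,0,0,0,0],[0,0,0,0,0,0],[0,0,-0.02,0,0,0],[0,0,-0.06,0,0,0],[0,0,-0.11,0,0,0],[0,0,-0.15,0,0,0],[0,0,-0.16,0,0,0],[0,0,-0.16,0,0,0]]' 0.091
python3 - <<'E'
from geo import *
import cv2
P=robot.camera_params("wrist");np.save("w1P.npy",P,allow_pickle=True)
cv2.imwrite("pics/w1.png",robot.camera("wrist")[:,:,::-1]); print(to([.468,-.0995,.085]))
E
```

```text
clock: 12.48
eef_pos: [0.5955, 0.2432, 0.1773]
tool_rot: [3.141, -0.0, 1.573]
contact_force: [-0.4, 0.1, 0.0]
grip_width: 0.0908
finger_force: 0.0
[-0.3421, -0.1275, 0.0916, -0.002, 0.0008, 0.002]
```

View pics/w1.png

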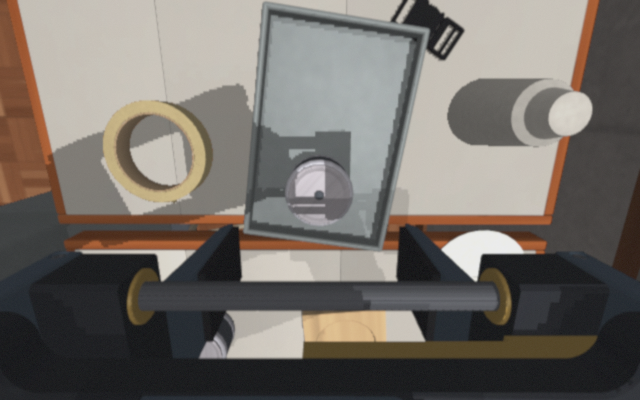

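The wrist view shows the weight standing upright in the tray's right half, with its dot at (319,196), and the left half is free. Next is the middle weight.

```bash
python3 shift.py '[[-0.05,-0.02,0,0,0,0],[-0.105,-0.04,0,0,0,0],[-0.16,-0.06,0,0,0,0],[-0.215,-0.08,0,0,0,0],[-0.27,-0.1,0,0,0,0],[-0.32,-0.12,0,0,0,0],[-0.342,-0.1275,0.02,0,0,0.002],[-0.342,-0.1275,0.07,0,0,0.002],[-0.342,-0.1275,0.12,0,0,0.002],[-0.342,-0.1275,0.15,0,0,0.002],[-0.342,-0.1275,0.163,0,0,0.002],[-0.342,-0.1275,0.163,0,0,0.002]]'
python3 shift.py '[[0,0,0,0,0,0],[0,0,0,0,0,0],[0,0,0,0,0,0],[0,0,0,0,0,0],[0,0,0,0,0,0]]' 0.05
```

```text
clock: 14.02
eef_pos: [0.468, -0.0988, 0.0134]
tool_rot: [-3.139, -0.001, 1.571]
contact_force: [-0.0, 0.0, 0.4]
grip_width: 0.0915
finger_force: 0.0
clock: 14.65
eef_pos: [0.4682, -0.0991, 0.0152]
tool_rot: [-3.141, 0.0, 1.571]
contact_force: [-3.2, 0.2, 6.2]
grip_width: 0.0642
finger_force: 30.0
```

```bash
python3 shift.py '[[0,0,-0.015,0,0,0],[0,0,-0.05,0,0,0],[0,0,-0.1,0,0,0],[0,0,-0.14,0,0,0],[0,0,-0.15,0.12,0,0],[0,0,-0.15,0.26,0,0],[0,0,-0.15,0.4,0,0],[0,0,-0.15,0.54,0,0],[0,0,-0.15,0.54,0,0],[0,0,-0.15,0.54,0,0],[0,0,-0.15,0.54,0,0],[0,0,-0.15,0.54,0,0]]' | head -2
python3 shift.py '[[0,0,0,0,0,0],[0,0,0,-0.1,0,0],[0,0,0,-0.22,0,0],[0,0,0,-0.34,0,0],[0,0,0,-0.46,0,0],[0,0,0,-0.54,0,0],[0,0,0,-0.54,0,0],[0,0,0,-0.54,0,0],[0,0,0,-0.54,0,0]]' | head -2
python3 feel.py
python3 shift.py '[[0,0,0,-0.12,0,0],[0,0,0,-0.26,0,0],[0,0,0,-0.4,0,0],[0,0,0,-0.54,0,0],[0,0,0,-0.54,0,0],[0,0,0,-0.54,0,0],[0,0,0,-0.54,0,0],[0,0,0,-0.54,0,0]]' | head -2
python3 shift.py '[[0,0,0,0.1,0,0],[0,0,0,0.22,0,0],[0,0,0,0.34,0,0],[0,0,0,0.46,0,0],[0,0,0,0.54,0,0],[0,0,0,0.54,0,0],[0,0,0,0.54,0,0],[0,0,0,0.54,0,0]]' | head -2
python3 feel.py
```

```text
clock: 16.15
eef_pos: [0.4685, -0.0991, 0.1654]
clock: 17.27
eef_pos: [0.4694, -0.099, 0.1643]
17.625 [-0.0355 -0.0727 -0.0107  0.1829  0.2191 -6.7046] [0.0269 0.0202 0.0213] [-3.1413 -0.0002  1.5709] [ 0.4689 -0.099   0.1643] 0.06384391029614056
clock: 18.62
eef_pos: [0.4699, -0.099, 0.1649]
clock: 19.62
eef_pos: [0.4682, -0.099, 0.1645]
19.975 [-0.0465 -0.0717 -0.0042 -0.0532  0.1963 -6.5054] [0.0206 0.0335 0.0269] [ 3.141  -0.      1.5706] [ 0.4688 -0.0991  0.1646] 0.06390650734973835
```

There was no change about y. I'll also check the other tilt axis, since there is plenty of time.

```bash
python3 shift.py '[[0,0,0,0,0.12,0],[0,0,0,0,0.26,0],[0,0,0,0,0.4,0],[0,0,0,0,0.54,0],[0,0,0,0,0.54,0],[0,0,0,0,0.54,0],[0,0,0,0,0.54,0],[0,0,0,0,0.54,0]]' | head -3
python3 shift.py '[[0,0,0,0,-0.1,0],[0,0,0,0,-0.22,0],[0,0,0,0,-0.34,0],[0,0,0,0,-0.46,0],[0,0,0,0,-0.54,0],[0,0,0,0,-0.54,0],[0,0,0,0,-0.54,0],[0,0,0,0,-0.54,0]]' | head -2
python3 feel.py
python3 shift.py '[[0,0,0,0,-0.12,0],[0,0,0,0,-0.26,0],[0,0,0,0,-0.4,0],[0,0,0,0,-0.54,0],[0,0,0,0,-0.54,0],[0,0,0,0,-0.54,0],[0,0,0,0,-0.54,0],[0,0,0,0,-0.54,0]]' | head -3
python3 shift.py '[[0,0,0,0,0.1,0],[0,0,0,0,0.22,0],[0,0,0,0,0.34,0],[0,0,0,0,0.46,0],[0,0,0,0,0.54,0],[0,0,0,0,0.54,0],[0,0,0,0,0.54,0],[0,0,0,0,0.54,0]]' | head -2
python3 feel.py
python3 -c "
from geo import *
print(to([.635,-.0515,.13]))"
```

```text
clock: 20.98
eef_pos: [0.469, -0.0984, 0.165]
tool_rot: [3.14, -0.539, 1.573]
clock: 21.98
eef_pos: [0.4687, -0.0995, 0.1644]
22.325 [-0.0423 -0.078   0.0076 -0.1536 -0.2979 -6.9854] [0.0377 0.0238 0.027 ] [ 3.1415 -0.0003  1.5703] [ 0.4689 -0.0992  0.1644] 0.06426466501904758
clock: 23.32
eef_pos: [0.4689, -0.0998, 0.1649]
tool_rot: [3.14, 0.539, 1.568]
clock: 24.32
eef_pos: [0.4686, -0.0985, 0.1644]
24.675 [-0.0245 -0.0771  0.0022 -0.0116  0.1733 -6.2782] [0.0181 0.0373 0.0263] [3.1414 0.0001 1.5713] [ 0.4689 -0.0988  0.1645] 0.06369187064448406
[0.0472, 0.1661, 0.0345, 0.0002, 0.0001, 0.0006]
```

The weight is sound: no shift on either axis. Before seating it I take a wrist look at the wells from the -y side.

```bash
python3 shift.py '[[-0.02,0.04,-0.01,0,0,0],[-0.04,0.09,-0.02,0,0,0],[-0.065,0.13,-0.03,0,0,0],[-0.081,0.155,-0.036,0,0,0],[-0.081,0.166,-0.036,0,0,0],[-0.081,0.166,-0.036,0,0,0],[-0.081,0.166,-0.036,0,0,0]]'
python3 - <<'E'
from geo import *
import cv2
P=robot.camera_params("wrist");np.save("w2P.npy",P,allow_pickle=True)
cv2.imwrite("pics/w2.png",robot.camera("wrist")[:,:,::-1]); s=robot.sense();p=s["eef_pos"];print(p)
for d in (0,.0365):
    c=P["R"]@(p+[0,0,d])+P["t"];print(P["fx"]*c[0]/c[2]+P["cx"],P["fy"]*c[1]/c[2]+P["cy"],c)
E
```

```text
clock: 25.55
eef_pos: [0.6336, -0.1792, 0.2]
tool_rot: [-3.14, -0.001, 1.571]
contact_force: [0.6, -0.7, -7.4]
grip_width: 0.064
finger_force: 30.0
[ 0.63370766 -0.17931067  0.20031225]
319.0905316967776 252.1569179652168 [0.00027559 0.02862626 0.18630285]
319.0828648897654 285.192635220884 [0.00022013 0.03882627 0.15125706]
```

View pics/w2.png

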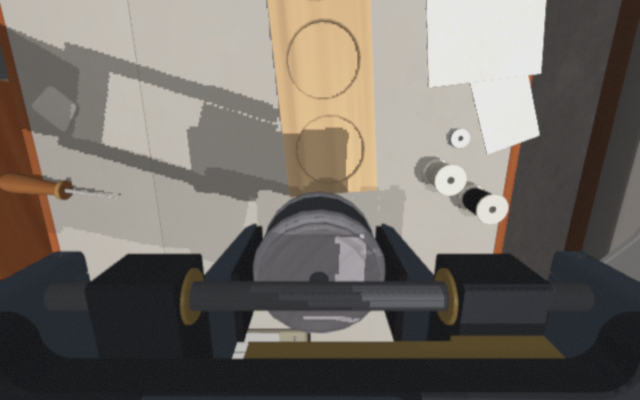

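The wrist view shows the middle well centred near (323,59), well 0 near (330,149) and the held weight's cap dot near (318,278), partly behind the bar. I'll enlarge for precision.

Run:
```python
import cv2,numpy as np
a=cv2.imread("pics/w2.png");f=lambda x,y:cv2.resize(a[y:y+150,x:x+100],None,fx=4,fy=4,interpolation=cv2.INTER_CUBIC)
cv2.imwrite("pics/w2c.png",np.hstack([f(275,0),f(270,190)]))
```

```text
(no output)
```

View pics/w2c.png

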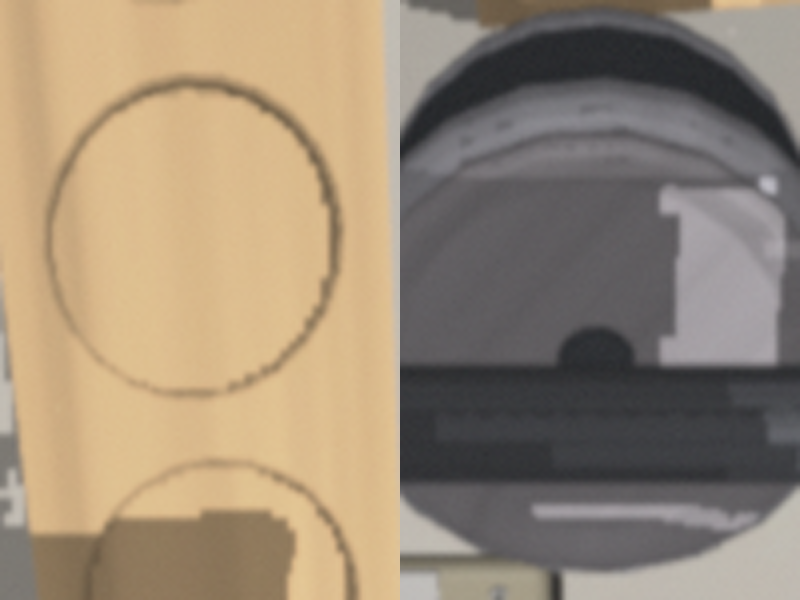

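Run:
```python
from geo import *
np.set_printoptions(precision=4,suppress=True)
P=np.load("w2P.npy",allow_pickle=True).item()
o=lambda u,v,z:onz("wrist",(u,v),z,P)
L,Rr,t,b=o(286.1,60,.016),o(359.8,60,.016),o(323,18.6,.016),o(323,98.8,.016)
print("well1",(L+Rr)/2,(t+b)/2,Rr[0]-L[0],t[1]-b[1])
z=.2003+.0365
t,b=o(319,209.6,z),o(319,332,z);print("cap",(t+b)/2,t[1]-b[1]); print("dot",o(319,280.5,z-.003))
P0={"fx":320.62,"fy":320.62,"cx":318.62,"cy":202.89,"R":np.array([[.99999691,-.00248377,-.0000848],[-.00235934,-.95951,.281664],[-.00078,-.281663,-.959513]]),"t":[-.43505,-.284358,.30347]}
print("well0",onz("w",(525,61),.016,P0), o(330,149,.016))
# heights: tri of well1 between wrist and top
print(tri([ray("w",(323,58.5),P),ray("top",T((491,230)))]), robot.sense()["eef_pos"])
```

```text
well1 [ 0.6375 -0.0511  0.016 ] [ 0.6375 -0.0511  0.016 ] 0.07526824578811142 0.07543240785283276
cap [ 0.6337 -0.1737  0.2368] 0.0634259965199408
dot [ 0.6337 -0.1786  0.2338]
well0 [ 0.6456 -0.1421  0.016 ] [ 0.6456 -0.1414  0.016 ]
(array([ 0.6358, -0.0511,  0.0137]), np.float64(0.002443428278226964)) [ 0.6337 -0.1793  0.2003]
```

```bash
python3 shift.py '[[0.03,0.001,0.01,0,0,0],[0.08,0.002,0.03,0,0,0],[0.115,0.003,0.07,0,0,0],[0.128,0.0037,0.11,0,0,0],[0.128,0.0037,0.14,0,0,0],[0.128,0.0037,0.15,0,0,0],[0.128,0.0037,0.155,0,0,0],[0.128,0.0037,0.155,0,0,0]]'
python3 shift.py '[[0,0,0.004,0,0,0],[0,0,0.008,0,0,0],[0,0,0.012,0,0,0],[0,0,0.015,0,0,0],[0,0,0.017,0,0,0],[0,0,0.018,0,0,0],[0,0,0.018,0,0,0]]'
```

```text
clock: 26.6
eef_pos: [0.6393, -0.0524, 0.0467]
tool_rot: [3.139, 0.0, 1.57]
contact_force: [0.1, 0.8, -6.0]
grip_width: 0.0638
finger_force: 30.0
clock: 27.48
eef_pos: [0.6387, -0.052, 0.0275]
tool_rot: [3.141, -0.0, 1.571]
contact_force: [0.6, 0.5, -6.9]
grip_width: 0.0638
finger_force: 30.0
```

```bash
python3 shift.py '[[0.0005,-0.001,0.001,0,0,0],[0.0005,-0.001,0.0018,0,0,0],[0.0005,-0.001,0.0025,0,0,0],[0.0005,-0.001,0.003,0,0,0],[0.0005,-0.001,0.003,0,0,0]]'
```

```text
clock: 28.1
eef_pos: [0.6376, -0.0515, 0.0245]
tool_rot: [3.141, -0.0, 1.571]
contact_force: [0.6, 0.0, -6.3]
grip_width: 0.064
finger_force: 30.0
```

```bash
python3 shift.py '[[0,0,0.0005,0,0,0],[0,0,0.001,0,0,0],[0,0,0.001,0,0,0]]'; python3 shift.py '[[0,0,0.0005,0,0,0],[0,0,0.001,0,0,0],[0,0,0.001,0,0,0]]'
```

```text
clock: 28.48
eef_pos: [0.6377, -0.0516, 0.0243]
tool_rot: [3.141, 0.0, 1.571]
contact_force: [-2.3, -0.3, 0.1]
grip_width: 0.0638
finger_force: 30.0
clock: 28.85
eef_pos: [0.6377, -0.0516, 0.0242]
tool_rot: [3.141, 0.0, 1.571]
contact_force: [-3.3, 0.5, 7.8]
grip_width: 0.0643
finger_force: 30.0
```

```bash
python3 shift.py '[[0,0,0,0,0,0],[0,0,0,0,0,0],[0,0,0,0,0,0],[0,0,0,0,0,0],[0,0,-0.02,0,0,0],[0,0,-0.06,0,0,0],[0,0,-0.11,0,0,0],[0.02,-0.04,-0.14,0,0,0],[0.05,-0.09,-0.14,0,0,0],[0.08,-0.14,-0.14,0,0,0],[0.1065,-0.181,-0.14,0,0,0],[0.1065,-0.181,-0.14,0,0,0]]' 0.091
python3 - <<'E'
from geo import *
import cv2
P=robot.camera_params("wrist");np.save("w3P.npy",P,allow_pickle=True)
cv2.imwrite("pics/w3.png",robot.camera("wrist")[:,:,::-1]); print(to([.457,.055,.0135]))
a=cv2.imread("pics/w3.png",0)[150:260,260:390]
m=cv2.threshold(a,60,255,cv2.THRESH_BINARY_INV)[1];n,_,st,c=cv2.connectedComponentsWithStats(m)
for s,cc in zip(st[1:],c[1:]):
    if 15<s[4]<150: print(s,cc+[260,150],onz("w",cc+[260,150],.05,P))
E
```

```text
clock: 30.35
eef_pos: [0.4537, 0.0561, 0.1627]
tool_rot: [-3.141, -0.0, 1.573]
contact_force: [0.4, -0.3, 0.8]
grip_width: 0.0908
finger_force: 0.0
[-0.0005, 0.0007, 0.1495, 0.0017, -0.0001, 0.0018]
[47 10 36  7 63] [324.01587302 161.77777778] [0.45823742 0.09089923 0.05      ]
```

```bash
python3 shift.py '[[0,0.0007,0.04,0,0,0],[0,0.0007,0.09,0,0,0],[0,0.0007,0.125,0,0,0],[0,0.0007,0.143,0,0,0],[0,0.0007,0.149,0,0,0],[0,0.0007,0.149,0,0,0]]'
python3 shift.py '[[0,0,0,0,0,0],[0,0,0,0,0,0],[0,0,0,0,0,0],[0,0,0,0,0,0],[0,0,0,0,0,0]]' 0.05
```

```text
clock: 31.15
eef_pos: [0.4584, 0.0547, 0.0135]
tool_rot: [3.141, -0.0, 1.57]
contact_force: [1.3, -0.1, 0.3]
grip_width: 0.0909
finger_force: 0.0
clock: 31.78
eef_pos: [0.4573, 0.055, 0.014]
tool_rot: [3.141, -0.0, 1.571]
contact_force: [-0.9, 0.6, 6.0]
grip_width: 0.0634
finger_force: 30.0
```

View pics/w3.png

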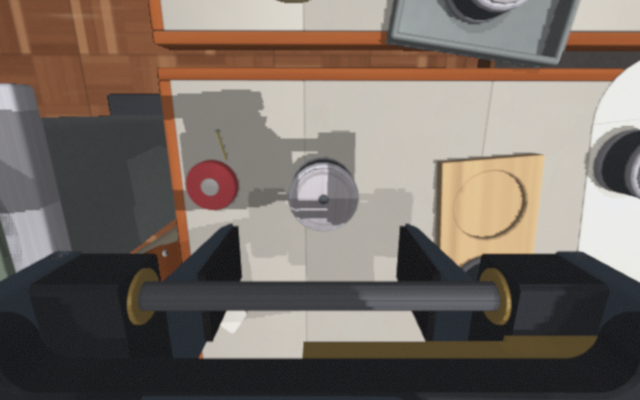

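The wrist view had the left weight's dot at (323,199), between the fingers, and the free +y well at (489,203). The weight is now gripped, so I test it.

```bash
python3 shift.py '[[0,0,-0.015,0,0,0],[0,0,-0.05,0,0,0],[0,0,-0.1,0,0,0],[0,0,-0.14,0,0,0],[0,0,-0.15,0.12,0,0],[0,0,-0.15,0.26,0,0],[0,0,-0.15,0.4,0,0],[0,0,-0.15,0.54,0,0],[0,0,-0.15,0.54,0,0],[0,0,-0.15,0.54,0,0],[0,0,-0.15,0.54,0,0],[0,0,-0.15,0.54,0,0]]' | head -2
python3 shift.py '[[0,0,0,0,0,0],[0,0,0,-0.1,0,0],[0,0,0,-0.22,0,0],[0,0,0,-0.34,0,0],[0,0,0,-0.46,0,0],[0,0,0,-0.54,0,0],[0,0,0,-0.54,0,0],[0,0,0,-0.54,0,0],[0,0,0,-0.54,0,0]]' | head -2
python3 feel.py
python3 shift.py '[[0,0,0,-0.12,0,0],[0,0,0,-0.26,0,0],[0,0,0,-0.4,0,0],[0,0,0,-0.54,0,0],[0,0,0,-0.54,0,0],[0,0,0,-0.54,0,0],[0,0,0,-0.54,0,0],[0,0,0,-0.54,0,0]]' | head -2
python3 shift.py '[[0,0,0,0.1,0,0],[0,0,0,0.22,0,0],[0,0,0,0.34,0,0],[0,0,0,0.46,0,0],[0,0,0,0.54,0,0],[0,0,0,0.54,0,0],[0,0,0,0.54,0,0],[0,0,0,0.54,0,0]]' | head -2
python3 feel.py
python3 - <<'E'
from geo import *
P=np.load("w3P.npy",allow_pickle=True).item()
print(onz("w",(489,203),.016,P),"dot",onz("w",(323,199),.05,P),to([.61,.341,.13]))
E
```

```text
clock: 33.28
eef_pos: [0.4569, 0.055, 0.1643]
clock: 34.4
eef_pos: [0.4578, 0.055, 0.1633]
34.75 [ 0.002  -0.0729  0.0224  0.4555  0.0855 -6.2456] [0.0185 0.0379 0.0364] [-3.1414 -0.0001  1.5708] [0.4574 0.055  0.1634] 0.06361472384752782
clock: 35.75
eef_pos: [0.4584, 0.0549, 0.1639]
clock: 36.75
eef_pos: [0.4567, 0.055, 0.1635]
37.1 [-0.0009 -0.0686  0.0256  0.151   0.0769 -6.383 ] [0.0281 0.0304 0.02  ] [ 3.1409 -0.0001  1.5709] [0.4572 0.055  0.1636] 0.06338668113092934
[0.62944236 0.0432836  0.016     ] dot [0.4575579  0.05655997 0.05      ] [0.286, 0.1528, 0.0338, 0.0007, -0.0001, 0.0001]
```

```bash
python3 shift.py '[[0,0,0,0,0.12,0],[0,0,0,0,0.26,0],[0,0,0,0,0.4,0],[0,0,0,0,0.54,0],[0,0,0,0,0.54,0],[0,0,0,0,0.54,0],[0,0,0,0,0.54,0],[0,0,0,0,0.54,0]]' | head -3
python3 shift.py '[[0,0,0,0,-0.1,0],[0,0,0,0,-0.22,0],[0,0,0,0,-0.34,0],[0,0,0,0,-0.46,0],[0,0,0,0,-0.54,0],[0,0,0,0,-0.54,0],[0,0,0,0,-0.54,0],[0,0,0,0,-0.54,0]]' | head -2
python3 feel.py
python3 shift.py '[[0,0,0,0,-0.12,0],[0,0,0,0,-0.26,0],[0,0,0,0,-0.4,0],[0,0,0,0,-0.54,0],[0,0,0,0,-0.54,0],[0,0,0,0,-0.54,0],[0,0,0,0,-0.54,0],[0,0,0,0,-0.54,0]]' | head -3
python3 shift.py '[[0,0,0,0,0.1,0],[0,0,0,0,0.22,0],[0,0,0,0,0.34,0],[0,0,0,0,0.46,0],[0,0,0,0,0.54,0],[0,0,0,0,0.54,0],[0,0,0,0,0.54,0],[0,0,0,0,0.54,0]]' | head -2
python3 feel.py
python3 -c "
from geo import *
print(to([.6295,.041,.045]))"
```

```text
clock: 38.1
eef_pos: [0.4573, 0.0557, 0.1639]
tool_rot: [3.14, -0.539, 1.573]
clock: 39.1
eef_pos: [0.4571, 0.0545, 0.1634]
39.45 [ 0.0066 -0.0905 -0.001  -0.2595 -0.2428 -6.4919] [0.0246 0.0425 0.0352] [ 3.1414 -0.0002  1.5702] [0.4573 0.0548 0.1635] 0.06327647865156717
clock: 40.45
eef_pos: [0.4574, 0.0543, 0.164]
tool_rot: [3.14, 0.539, 1.568]
clock: 41.45
eef_pos: [0.4571, 0.0554, 0.1634]
41.8 [-0.008  -0.0909 -0.0011  0.3555  0.0698 -6.7537] [0.0355 0.023  0.0261] [3.1415 0.0001 1.5714] [0.4573 0.0552 0.1634] 0.06363972556553556
[-0.0143, 0.1722, 0.1184, 0.0001, 0.0001, 0.0006]
```

This one is sound too, so I seat it in the +y well.

```bash
python3 shift.py '[[-0.003,0.03,0,0,0,0],[-0.007,0.08,0,0,0,0],[-0.011,0.13,0,0,0,0],[-0.014,0.16,0.01,0,0,0],[-0.0143,0.172,0.04,0,0,0],[-0.0143,0.172,0.08,0,0,0],[-0.0143,0.172,0.105,0,0,0],[-0.0143,0.172,0.118,0,0,0],[-0.0143,0.172,0.118,0,0,0],[-0.0143,0.172,0.118,0,0,0]]'
python3 shift.py '[[0,0,0,0,0,0]]'
```

```text
clock: 43.05
eef_pos: [0.6305, 0.0407, 0.0469]
tool_rot: [3.139, -0.0, 1.571]
contact_force: [0.3, 0.5, -5.2]
grip_width: 0.0635
finger_force: 30.0
clock: 43.18
eef_pos: [0.6302, 0.0407, 0.047]
tool_rot: [3.139, -0.0, 1.571]
contact_force: [0.4, 0.3, -6.5]
grip_width: 0.0638
finger_force: 30.0
```

```bash
python3 shift.py '[[0.0003,-0.0007,0.005,0,0,0],[0.0003,-0.0007,0.01,0,0,0],[0.0003,-0.0007,0.014,0,0,0],[0.0003,-0.0007,0.017,0,0,0],[0.0003,-0.0007,0.019,0,0,0],[0.0003,-0.0007,0.0205,0,0,0],[0.0003,-0.0007,0.0215,0,0,0],[0.0003,-0.0007,0.0215,0,0,0]]'
python3 shift.py '[[0,0,0.0004,0,0,0],[0,0,0.0008,0,0,0],[0,0,0.001,0,0,0],[0,0,0.001,0,0,0]]'
```

```text
clock: 44.18
eef_pos: [0.6286, 0.041, 0.024]
tool_rot: [3.141, -0.0, 1.571]
contact_force: [0.9, -0.0, -6.3]
grip_width: 0.0633
finger_force: 30.0
clock: 44.68
eef_pos: [0.6286, 0.041, 0.0231]
tool_rot: [3.141, -0.0, 1.571]
contact_force: [-0.1, 0.5, -6.1]
grip_width: 0.0637
finger_force: 30.0
```

```bash
python3 shift.py '[[0,0,0.0004,0,0,0],[0,0,0.0008,0,0,0],[0,0,0.001,0,0,0],[0,0,0.001,0,0,0]]'
```

```text
clock: 45.18
eef_pos: [0.6287, 0.041, 0.023]
tool_rot: [3.141, -0.0, 1.571]
contact_force: [-4.6, -0.3, 5.6]
grip_width: 0.0635
finger_force: 30.0
```

Firm contact at the expected floor height, so I release and back off clear.

```bash
python3 shift.py '[[0,0,0,0,0,0],[0,0,0,0,0,0],[0,0,0,0,0,0],[0,0,0,0,0,0],[0,0,-0.02,0,0,0],[0,0,-0.06,0,0,0],[0,0,-0.11,0,0,0],[-0.04,-0.04,-0.14,0,0,0],[-0.08,-0.09,-0.15,0,0,0],[-0.12,-0.14,-0.15,0,0,0],[-0.16,-0.18,-0.15,0,0,0],[-0.16,-0.18,-0.15,0,0,0]]' 0.091
python3 - <<'E'
from geo import *
import cv2
i=robot.camera("top")[:,:,::-1][90:290,155:475];cv2.imwrite("pics/end.png",cv2.resize(i,None,fx=2.5,fy=2.5,interpolation=cv2.INTER_CUBIC))
E
```

```text
clock: 46.68
eef_pos: [0.4458, -0.1209, 0.1722]
tool_rot: [-3.141, 0.0, 1.566]
contact_force: [0.5, 0.6, 1.0]
grip_width: 0.091
finger_force: 0.0
```

View pics/end.png

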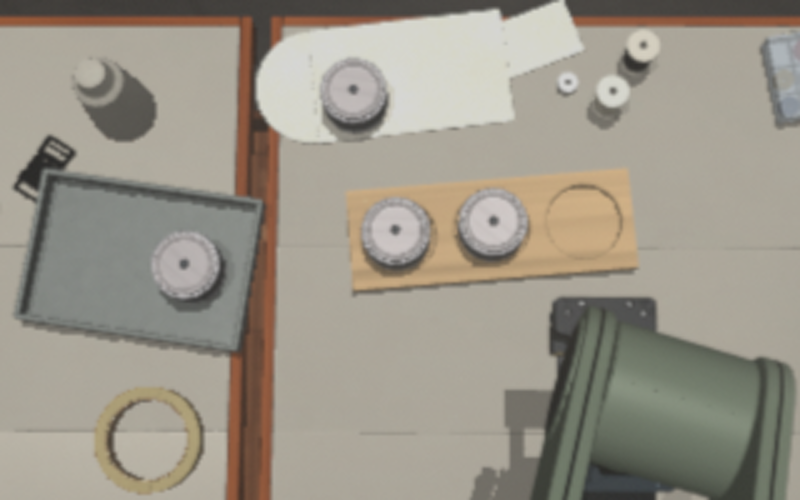

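The final view shows one weight upright in the tray at (184,265) and two seated in wells at (395,230) and (494,221). The weight on the card is unmoved at (353,89) and the arm is clear.

```bash
python3 -c "
from plant import robot
print(robot.hand_in())"
```

```text
the job is handed in; nothing more can be done
None
```

The job is handed in at about 47 s on the robot's clock: the right-hand weight was loose and stands in the repair tray, the middle and left ones were sound and sit in rack wells, and the weight on the card was left alone.

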